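# Release the scanner battery from its charging cradle with the rod

## Robot

A 6-joint arm with a two-finger parallel gripper is mounted at the origin on a cart in front of the work surface, level with it; the furniture and walls round the work are solid. World frame = base frame: x ahead of the robot, y to its left, z up, the work surface at z = 0. Lengths are in m, angles in rad, forces in N, time in s.
With the tool pointing down it reaches from about 0.35 to 0.925 m from the base axis. Payload 6.4 kg.
Tool frame: the origin (TCP) lies on the centre line of the jaws, within the pads' length; the fingertips stand r.tip_extent ahead of it and the grasp point (between the pads) is the TCP (r.tip_extent is the distance from the TCP to the fingertips, in m); y points along the fingers, x is the direction in which the jaws open and shut, and the axes are right-handed (so a half turn about y gives the same grasp; the last joint's range is limited). The gripper opens to 85 mm and grips with 20 to 120 N. Pads are 22 mm wide; open, the fingers measure 114 mm over their backs; the gripper's body (76 mm by 85 mm) begins 54 mm behind the grasp point. The pads swing forward as they close: fully open they stand 13 mm farther back than shut.
Start: joints at [1.088, 0.245, 1.558, -0, 1.339, -0.174], TCP at [0.198, 0.619, 0.25] pointing down, gripper open.
Joint ranges: [-3.13, 3.13], [-1.02, 2.26], [0.13, 2.54], [-0.95, 4.09], [0.21, 2.88], [-2.74, 2.74]. Speed limits (rad/s): [2.57, 2.57, 3.14, 3.14, 3.14, 3.14].

## Interface

Orientations are given as [roll, pitch, yaw] about the fixed x, y, z axes, in that order (R = Rz(yaw) Ry(pitch) Rx(roll)).
In Python, from workcell import r, optics gives the robot as it stands. The module is installed in compiled form; this text tells all that it offers. Calls block until the motion is done:
- r.move_ptp(position, orientation): joint-space move of the TCP to a pose.
- r.servo_line(position, v=0.15, frame=None, threshold=None): straight line of the TCP; frame=None keeps the orientation; v is the mean speed in m/s. With threshold (N) it stops when the force on the tool has changed by that much, and returns True; else False.
- r.movej(angles): joint-space move.
- r.grip(opening, squeeze=None): finger opening in m; squeeze is the grip in N (None keeps the last); returns when the fingers have stopped.
- r.hold(seconds).
- r.solve_ik(position, orientation): joint angles nearest the present ones, or None.
- r.state(): the state.
- optics.get_image(name): name is "side" or "top"; returns the picture (420x560x3 uint8, red, green, blue); there is no depth.
- optics.camera_params(name): a dict with "fov_y" (degrees; the focal length in pixels is half the picture's height over the tangent of half this angle, whatever the lens; pixels are square), "cx", "cy" (the principal point, pixels), "origin" and "rotation" of the camera in the world. Camera axes: x right, y down, z forward; pixel columns grow to the right and rows downward; lengths in m; the calibration is good to about 2 mm. A picture is of the moment at which its call begins. camera_params takes no time and is no camera call.
A pose or a line that the arm cannot do raises r.MotionError and nothing moves.
- r.hand_in(): hands the job in, once; it reports no verdict.
The state is a dict: "t": time; "joint_positions": joint angles; "dq": joint speeds; "joint_torque": joint torques, N m; "position": TCP position; "tool_rot": TCP orientation; "contact_force": force on the tool from outside, world axes, zero at the start; "torque": the same for the moment, N m; "opening": finger opening in m.
Only numpy, scipy, OpenCV 4.12 (cv2) and the standard library are available. Lean on these libraries where they do the work, as an engineer would, in place of code of your own. Each camera call takes 0.05 s, during which the arm holds its last target.

## Task

The spare scanner battery is locked down in the charging cradle. Take the release rod from its stand, feel down through the long slot in the top of the cradle for the hidden latch tab and press it gently (the parts inside break if shoved hard, about 25 N) until the battery pops up, then put the rod back in its stand, standing fully home. Leave the things lying around undisturbed.

Things in the scene. Friction and masses are not known exactly. Their poses are not given: they have to be found in the camera images.
- cradle: Charging cradle: fixed grey case 100 (x) x 130 (y) mm on a 108 x 138 mm foot plate; origin under its centre on the belt, y along the slot, +x towards the battery, z up. Top face 58 mm above the belt. Pushing on the cradle or its inside with more than 25 N breaks it.
- slot (a point): Middle of the slot's mouth in the cradle's top, level with the slot's black rim (60 mm above the belt); axes as the cradle's. The slot is 12 mm wide (x) and 48 mm long (y), with upright walls below.
- shelf_mid (a point): Point straight below the slot's middle, 34 mm down, at the top of a hidden rigid steel shelf that runs along under the whole slot, broken by one 12 mm long gap. The gap's middle lies anywhere within 15 mm either side of this point along y, differs each time and is not measured. The shelf does not give.
- tab_level (a point): Point straight below the slot's middle, 39 mm down: height of the top of the sprung latch tab, 10 mm wide, that fills the gap, 5 mm below the shelf's top. It gives softly, from about 2 N; after 5 to 6 mm of travel, at about 5 to 9 N, it lets the battery go; its hard stop comes at about 8.5 mm. Only in the gap, not under this point, is there a tab.
- battery (a joint): How far the black battery has risen from its pocket in the cradle: 0 locked down, about 0.014 m fully popped up (it rises by its own spring when the latch lets go and stays up).
- battery_top (a point): Middle of the top of the battery (27 x 68 mm), 44 mm along +x from the slot's middle; locked down it stands 3 mm over the cradle's top, popped up 17 mm.
- rod_grip (a point): Middle of the grip of the release rod, upright in its stand: a square aluminium grip 22 x 22 mm, 46 mm long (z), black bands; axes square to its faces, z up. Under it a round collar 28 mm across, 6 mm thick, underside 29 mm below this point, then a steel shaft 7 mm across. Cap 16 mm across, 4 mm thick, on top. 122 mm long in all, 70 to 130 g.
- rod_tip (a point): Lower end of the rod's shaft, 95 mm below the middle of the grip and 66 mm below the collar's underside, on the rod's axis.
- stand_mouth (a point): Rod stand: a fixed aluminium block 50 x 50 mm, 70 mm tall, on an 80 x 80 mm plate 4 mm thick, with an upright square hole 12 x 12 mm through its middle. This point is the middle of the hole at the block's top; axes square to the block, as the rod's grip starts. The rod is home when its collar lies flat on the block, tip 66 mm below this point.
- ok_stamp: Hand stamp with a turned handle, standing, 27 x 40 x 74 mm; origin under its centre. Leave alone.
- big_carton: Larger carton 45 x 85 x 60 mm; origin under its centre. Leave alone.
- carton: Smaller carton 35 x 75 x 45 mm; origin under its centre. Leave alone.

How it is judged:
On the way, in this order (a step that is already met when the one before it is completed fails the run):
1. the rod is lifted out of its stand (z of rod_tip in the frame of stand_mouth above 0.005 m), for 0.2 s.
2. the rod is in the slot and the battery has popped up (value of joint battery above 0.011 m and z of rod_tip in the frame of slot below -0.02 m and horizontal distance between rod_tip and slot below 0.027 m), for 0.2 s.
At the end, for the whole second after the job is handed in: The battery stands popped up (raised more than 11 mm), and the rod stands at rest in its stand, released, collar down within 3 mm of the block, its tip within 6 mm of the hole's axis, upright within 0.08 rad (value of joint battery above 0.011 m and horizontal distance between rod_tip and stand_mouth below 0.006 m and z of rod_tip in the frame of stand_mouth below -0.063 m and angle between rod_tip's own z axis and vertical below 0.08 rad and linear speed of rod below 0.02 m/s); the robot touches nothing.
It fails at once if the rod is pushed against the cradle or its latch with more than 25 N (contact force between rod and cradle above 25 N).
It fails at once if the robot's hand or arm pushes on the cradle with more than 25 N (contact force between any of the arm, the fingers and cradle above 25 N).
It fails at once if the stamp or one of the two cartons is moved by more than 20 mm (distance of any of ok_stamp, big_carton, carton from where it was at the start of the episode above 0.02 m).
It also fails if it takes over 61 s, if anything falls off the work surface, if the arm or the gripper's body presses on something with over 40 N, if the wrist force passes 120 N, or if a joint passes its speed limit or range.

## Working session

There is one attempt and no reset: what is moved stays moved. The work goes in short steps, each a Python script; the robot and the scene stay as the last script left them, time stands still between calls to the robot, and variables do not carry over. Pictures are saved under pics/ and viewed, and the job is handed in when it is done.

```bash
mkdir -p pics; python3 - <<'E'
from workcell import r, optics
import cv2
for n in("side","top"):
    cv2.imwrite(f"pics/{n}0.png",optics.get_image(n)[:,:,::-1]); print(optics.camera_params(n))
s=r.state();print(s,r.tip_extent)
E
```

```text
{'fov_y': 45.86327583774299, 'cx': 280.33471040044077, 'cy': 212.44636611394176, 'origin': array([0.54569892, 0.89662916, 0.84589784]), 'rotation': array([-2.28862258, -0.02203766, -3.05269048])}
{'fov_y': 56.334553875687995, 'cx': 281.41249126799687, 'cy': 208.3804565313758, 'origin': array([0.475213  , 0.05888242, 0.94698025]), 'rotation': array([-3.00027302, -0.01037654, -1.54983352])}
{'t': 0.1, 'joint_positions': array([ 1.08786099e+00,  2.45727614e-01,  1.55890033e+00,  1.92296735e-05,
        1.33871127e+00, -1.74115969e-01]), 'dq': array([-0.00088598, -0.00214725, -0.00251355, -0.00037863,  0.00211174,
        0.00188281]), 'joint_torque': array([ 5.81933382e-04, -4.30677187e+01, -3.27128577e+01, -1.68796782e-04,
        2.86411028e-03, -2.21920095e-05]), 'position': array([0.19733431, 0.61882553, 0.2492967 ]), 'tool_rot': array([-1.57047533,  0.00171692,  1.2619728 ]), 'contact_force': array([1.0987078 , 0.23860206, 1.13395438]), 'torque': array([-0.00442359,  0.00638558, -0.04466462]), 'opening': 0.08534618294905648} 0.019
```

View pics/side0.png

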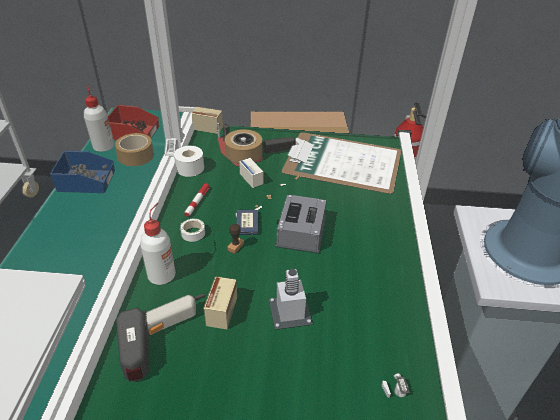

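View pics/top0.png

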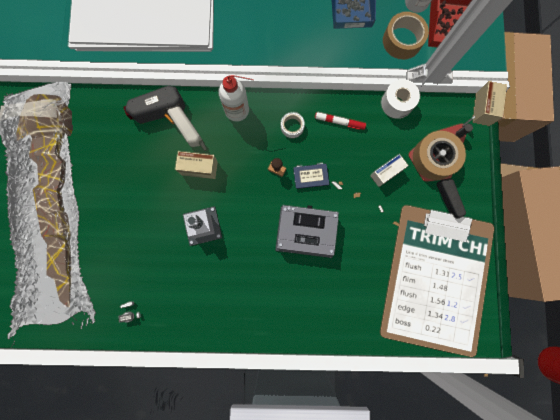

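The top view shows the rod in its stand near (200,225) and the cradle near (308,230). One dark rectangle is the battery and the other is the slot. I'll zoom in to tell them apart.

```bash
python3 - <<'E'
import cv2,numpy as np
a=cv2.imread("pics/top0.png");b=cv2.imread("pics/side0.png")
c=lambda im,x,y,w,h,k:cv2.resize(im[y:y+h,x:x+w],None,fx=k,fy=k,interpolation=cv2.INTER_CUBIC)
cv2.imwrite("pics/z1.png",c(a,170,195,180,75,4.4))
p=np.hstack([c(b,262,185,75,75,5),c(b,262,260,75,75,5)])
cv2.imwrite("pics/z2.png",p)
E
```

```text
(no output)
```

View pics/z1.png

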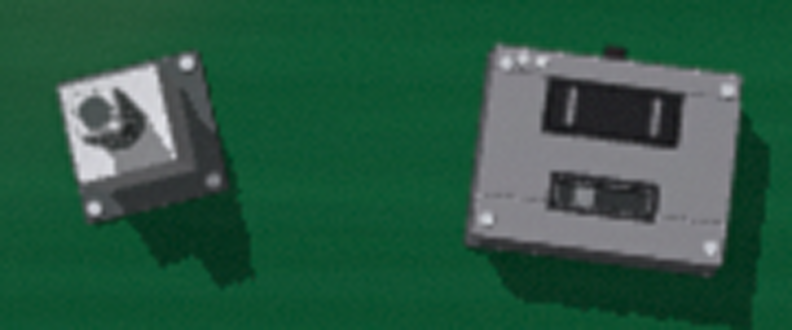

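View pics/z2.png

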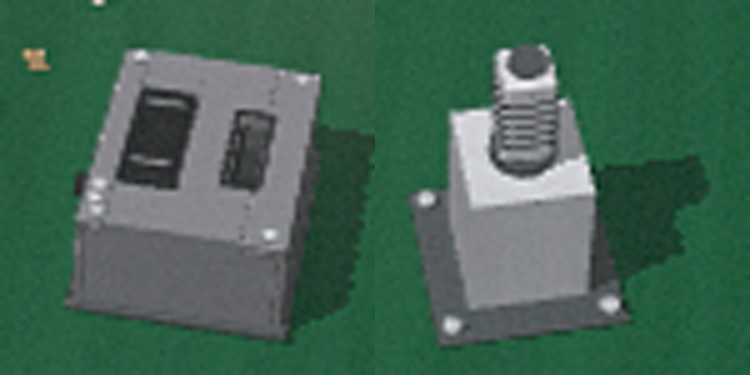

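Zoomed view: the battery is the upper black rectangle (top view ~(309,221)) and the slot is the lower one (~(307,240)). The rod cap is at ~(191,220) in the top view and ~(292,272) in the side view.

```bash
cat > h.py <<'E'
import numpy as np,cv2
from scipy.spatial.transform import Rotation as R
from workcell import r, optics
class Cam:
    def __init__(s,n):
        p=optics.camera_params(n);s.f=210/np.tan(np.radians(p['fov_y'])/2);s.c=np.array([p['cx'],p['cy']]);s.o=p['origin'];s.R=R.from_euler('xyz',p['rotation']).as_matrix()
    def ray(s,uv):
        d=np.append((np.array(uv,float)-s.c)/s.f,1);d=s.R@d;return d/np.linalg.norm(d)
    def plane(s,uv,z):
        d=s.ray(uv);return s.o+d*(z-s.o[2])/d[2]
    def pix(s,P):
        q=s.R.T@(np.array(P)-s.o);return q[:2]/q[2]*s.f+s.c
S,T=Cam("side"),Cam("top")
def tri(us,ut):
    a,b=S.ray(us),T.ray(ut);k=np.linalg.lstsq(np.c_[a,-b],T.o-S.o,rcond=None)[0]
    p,q=S.o+a*k[0],T.o+b*k[1];return (p+q)/2,np.linalg.norm(p-q)
E
python3 - <<'E'
from h import *
for n,C,boxes in(("top",T,dict(cradle=(275,200,68,60),stand=(180,205,45,45))),("side",S,dict(cradle=(275,195,50,45),stand=(270,262,42,80)))):
    im=cv2.imread(f"pics/{n}0.png")
    for k,(x,y,w,h) in boxes.items():
        c=im[y:y+h,x:x+w];g=c.max(2)
        hsv=cv2.cvtColor(c,cv2.COLOR_BGR2HSV)
        masks={'dark':((g<70)&(hsv[:,:,1]<110)).astype('uint8'),'bright':((g>165)&(hsv[:,:,1]<60)).astype('uint8')}
        for mk,m in masks.items():
            for q in cv2.findContours(m,cv2.RETR_EXTERNAL,cv2.CHAIN_APPROX_NONE)[0]:
                if len(q)<12: continue
                (cx,cy),sz,an=cv2.minAreaRect(q);uv=np.array([cx+x,cy+y])
                bx=cv2.boxPoints(((cx+x,cy+y),(sz[0]+1,sz[1]+1),an))
                z=.06 if k=='cradle' else (.07 if mk=='bright' else .126)
                P=[C.plane(b,z)[:2] for b in bx]
                print(n,k,mk,uv.round(1),"xy",C.plane(uv,z)[:2].round(4),"sides",[np.round(np.linalg.norm(P[i+1]-P[i]),4) for i in(0,1)],"ang",[np.degrees(np.arctan2(*(P[i+1]-P[i])[::-1])).round(1) for i in(0,1)])
E
```

```text
top cradle dark [305.4 253.1] xy [ 0.5013 -0.0038] sides [np.float64(0.0078), np.float64(0.1225)] ang [np.float64(-5.9), np.float64(-95.9)]
top cradle dark [306.7 239.3] xy [ 0.5323 -0.0063] sides [np.float64(0.0216), np.float64(0.0573)] ang [np.float64(-6.2), np.float64(-95.9)]
top cradle dark [308.8 220.1] xy [ 0.5761 -0.0106] sides [np.float64(0.0311), np.float64(0.0727)] ang [np.float64(-6.4), np.float64(-96.2)]
top stand dark [198.1 223.2] xy [0.5568 0.227 ] sides [np.float64(0.0256), np.float64(0.017)] ang [np.float64(-21.1), np.float64(-112.6)]
top stand dark [211.1 233.4] xy [0.5361 0.1988] sides [np.float64(0.0653), np.float64(0.0457)] ang [np.float64(-31.2), np.float64(-122.2)]
top stand bright [196.3 222.7] xy [0.5635 0.2425] sides [np.float64(0.0515), np.float64(0.0507)] ang [np.float64(-74.4), np.float64(-163.4)]
side cradle dark [321.4 231.9] xy [0.5081 0.0557] sides [np.float64(0.0524), np.float64(0.0101)] ang [np.float64(-94.7), np.float64(172.4)]
side cradle dark [310.9 214.7] xy [ 0.5346 -0.0016] sides [np.float64(0.0582), np.float64(0.0211)] ang [np.float64(-96.5), np.float64(165.0)]
side cradle dark [293.  212.3] xy [ 0.5781 -0.0056] sides [np.float64(0.0766), np.float64(0.0317)] ang [np.float64(-96.0), np.float64(162.2)]
side stand dark [307.5 309. ] xy [0.5308 0.3324] sides [np.float64(0.0382), np.float64(0.011)] ang [np.float64(-87.0), np.float64(-173.9)]
side stand dark [294.3 293.1] xy [0.557  0.2982] sides [np.float64(0.0156), np.float64(0.0053)] ang [np.float64(-141.8), np.float64(115.2)]
side stand bright [291.  290.3] xy [0.565  0.2452] sides [np.float64(0.0565), np.float64(0.0526)] ang [np.float64(-164.5), np.float64(98.5)]
side stand bright [291.8 273.5] xy [0.5665 0.2   ] sides [np.float64(0.0245), np.float64(0.0275)] ang [np.float64(-157.3), np.float64(103.1)]
```

```bash
python3 - <<'E'
from h import *
print("slot",tri((310.9,214.7),(306.7,239.3)));print("bat",tri((293.,212.3),(308.8,220.1)))
for z in(.07,.074): print("stand top",T.plane((196.3,222.7),z))
print("cap",tri((292.6,272.4),(191.6,220.5)), T.plane((191.6,220.5),.126),S.plane((292.6,272.4),.126))
for n,b in(("top",(180,205,26,26)),("side",(280,262,25,22))):
    im=cv2.imread(f"pics/{n}0.png");x,y,w,h=b;g=im[y:y+h,x:x+w].max(2)
    m=((g>70)&(g<150)).astype('uint8')
    print(n);k,l,s,c=cv2.connectedComponentsWithStats(m)
    print([(s[i][4],s[i][:4].tolist(),(c[i]+[x,y]).round(1).tolist()) for i in range(1,k) if s[i][4]>8]); 
# foot plate / block corners: top white face in top view
im=cv2.imread("pics/side0.png");g=im[268:330,276:312].max(2)
for row in g[::1]: print(' '.join('%3d'%v for v in row))
E
```

```text
slot (array([ 0.53360792, -0.00672374,  0.05549232]), np.float64(0.0021001684399535973))
bat (array([ 0.57743215, -0.01102263,  0.05510676]), np.float64(0.0016840864636869196))
stand top [0.56344655 0.24250654 0.07      ]
stand top [0.5630441  0.24166901 0.074     ]
cap (array([0.56338235, 0.24210849, 0.12027399]), np.float64(0.0010797200867335196)) [0.56223398 0.24086712 0.126     ] [0.56377608 0.2471919  0.126     ]
top
[(np.int32(282), [0, 0, 26, 26], [188.3, 212.9]), (np.int32(151), [8, 10, 18, 16], [196.2, 223.3])]
side
[(np.int32(474), [0, 0, 25, 22], [292.4, 271.8])]
 99  96  92  95  96  98  96  96  96  92  95  94  97  96 100  96  96  95  90  99  95  93  94  94  93  95  95  99 100  95  96  98  94  93  94  96
100  96  96  94  90  94  93  93  93  92  91 100 101  96  92  97  98  91 114 180 115  91  92  91  93  94  99 100  98  98 100  97  94  95  98  91
 99  91  97  96  94  93  94  97  91  94 131 226 223 122  86  90  92  92  90 113 181  93  94  93  96  96  97  99  97  96  99  95  95  96  94  98
 95  96  95  94  92  96  94  91  96 106 178 223 180  86  91  92  97  92  93  97 109  99
[... 7708 characters left out ...]
  88  91  93  98  94  95  96  92  93  93  89  89  96  93  91  93  94  98  96  94  89  79  72  64  63  73  67  63  81  97  94
142 171 120  81  99  95  93  92  93  93  91  95  91  91  95  95  92  87  84  76  67  65  60  69  66  83 101 101  98 101  96 100  96  96  96  94
 88  91  93  89  96  92  90  94  93  90  92  83  76  63  65  72  68  64  79  96  99  96  97  97  97  96 100  95  97  93  99  95  96  96  92  95
 97  91  94  81  78  73  64  75  67  67  80  99  96 103  94  94  96  94  96  96  98  96  97  98 100 100 100  98 100  95  96  95  96  95  90  94
 74  69  67  80  97  95  94  97  94  97  92  95  94  92  93  94  95  94  91  99  97  97  97  99  98  99 101  97  97  96  94  93  92  98  95  93
```

Both views put everything about 5 mm low, so there is a camera bias. The relative offset from rod to slot agrees, though: (-0.030, -0.248) from top and (-0.030, -0.248) from side. The slot-to-battery distance measures 44.0 mm, as it should. I'll grasp the rod with two squeezes 90° apart so that it is centred on the TCP in both directions.

```bash
cat >> h.py <<'E'
def st(tag=""):
    s=r.state();print(tag,"t%.2f"%s['t'],s['position'].round(4),"F",s['contact_force'].round(1),"M",s['torque'].round(2),"op %.4f"%s['opening']);return s
def ori(yaw): return [-np.pi/2,0,yaw]
E
python3 - <<'E'
from h import *
x,y=.5633,.2430
for yaw in(1.851,.281): print(r.solve_ik([x,y,.25],ori(yaw)))
r.grip(.06)
r.move_ptp([x,y,.20],ori(1.851)); st()
r.servo_line([x,y,.102],v=.12); a=st()
r.grip(.015,20); st("g1")
r.hold(.2);st()
cv2.imwrite("pics/side1.png",optics.get_image("side")[:,:,::-1])
cv2.imwrite("pics/top1.png",optics.get_image("top")[:,:,::-1])
E
python3 -c "
import cv2,numpy as np
a=cv2.imread('pics/top1.png')[150:280,120:280];b=cv2.imread('pics/side1.png')[200:330,210:370]
cv2.imwrite('pics/z3.png',cv2.resize(np.hstack([a,b]),None,fx=2.5,fy=2.5))"
```

```text
[ 0.22267759  0.16142172  1.65522099  0.          1.32494995 -1.62832241]
[ 0.22267759  0.16142172  1.65522099  0.          1.32494995 -0.05832241]
 t2.38 [0.5631 0.2437 0.2001] F [-0.3  0.2 -0. ] M [-0.06  0.03 -0.02] op 0.0599
 t3.35 [0.564  0.2432 0.103 ] F [ 0.9 -0.2  0.5] M [ 0.01 -0.05 -0.02] op 0.0598
g1 t3.77 [0.5637 0.2431 0.1027] F [-0.7 -0.1  2.4] M [-0.01  0.12 -0.01] op 0.0217
 t3.97 [0.5638 0.2431 0.1027] F [-1.1 -0.3  4.8] M [-0.05  0.18  0.05] op 0.0216
```

View pics/z3.png

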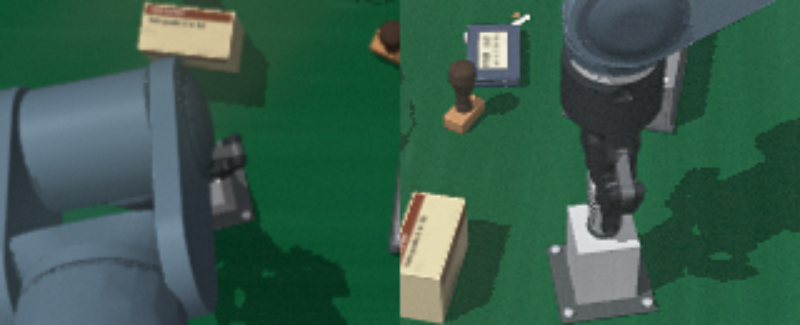

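Grasped at 21.6 mm opening, which fits the 22 mm grip. The side view shows the fingers round the grip. Next is the second squeeze at 90°, then the lift.

```bash
python3 - <<'E'
from h import *
x,y=.5633,.2430
r.grip(.05); s=st("open")
r.servo_line([x,y,.102],v=.05,frame=ori(.281)) ; s=st("turned")
r.grip(.015,20); st("g2")
r.grip(.012,45); r.hold(.2); st("g2")
r.servo_line([x,y,.112],v=.05); r.hold(.2);st("up10")
r.servo_line([x,y,.20],v=.12); r.hold(.3);st("up")
cv2.imwrite("pics/side2.png",optics.get_image("side")[:,:,::-1])
cv2.imwrite("pics/top2.png",optics.get_image("top")[:,:,::-1])
E
python3 -c "
import cv2,numpy as np
a=cv2.imread('pics/top2.png')[150:280,120:280];b=cv2.imread('pics/side2.png')[200:330,210:370]
cv2.imwrite('pics/z4.png',cv2.resize(np.hstack([a,b]),None,fx=2.5,fy=2.5))"
```

```text
open t4.45 [0.563  0.2429 0.1015] F [-0.3 -0.1 -0.4] M [-0.03  0.02 -0.01] op 0.0500
turned t6.17 [0.5633 0.243  0.102 ] F [-0.1  0.2  0.3] M [0.06 0.04 0.01] op 0.0503
g2 t6.52 [0.5633 0.243  0.1021] F [ 0.1 -0.1 -0.1] M [-0.   -0.03  0.03] op 0.0217
g2 t6.93 [0.5634 0.2431 0.1021] F [-0.3  0.   1.3] M [ 0.06 -0.06  0.02] op 0.0215
up10 t7.48 [0.5631 0.2429 0.1117] F [-0.5 -0.1  0.2] M [-0.01 -0.03 -0.06] op 0.0218
up t8.67 [0.563  0.2429 0.1993] F [-0.3  0.1 -0.7] M [-0.   -0.02 -0.01] op 0.0217
```

View pics/z4.png

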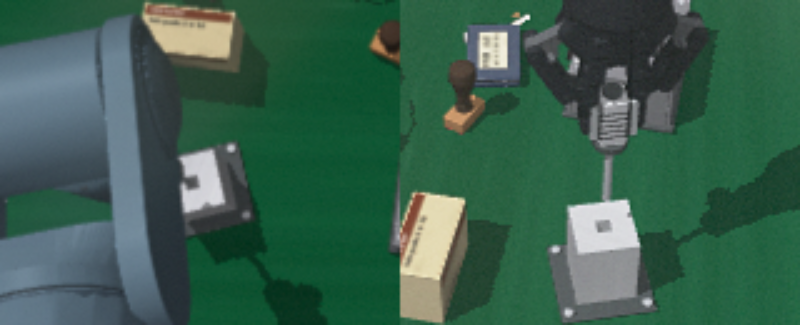

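Rod lifted and the empty hole is visible: side ~(291.3,290.4), tip ~(292.8,280). I'll use the held rod's known tip to measure the camera bias.

```bash
python3 - <<'E'
from h import *
for z in(.1013,.1053): print(z,"tip pred",S.pix([.563,.2429,z]))
im=cv2.imread("pics/side2.png")
print(im[262:296,284:302].max(2))
for n,C,b in(("side",S,(284,284,16,13)),("top",T,(190,216,14,14))):
    x,y,w,h=b;g=cv2.imread(f"pics/{n}2.png")[y:y+h,x:x+w].max(2)
    m=(g<120).astype('uint8');k,l,s,c=cv2.connectedComponentsWithStats(m)
    for i in range(1,k):
        uv=c[i]+[x,y];print(n,"hole",s[i].tolist(),uv.round(2),C.plane(uv,.07).round(4),C.plane(uv,.074).round(4))
E
```

```text
0.1013 tip pred [292.66545078 279.22821641]
0.1053 tip pred [292.74325351 277.88069443]
[[ 97 100 103  99 104 108 108 106 101 103 104  90 102 102 102 102 101 103]
 [101 103  99 103 104 102 100 102 103 123 119 104  97 100 100 101 101 102]
 [ 98 100 102 101 103 102 103 115 159 151 124 101 104 100  99 105  99 101]
 [ 99  97 100 100 105 103 101 114 160 147 115  97 100 100 102  96  99 102]
 [102 102 101 103 105 102 100 114 161 146 115  96  99 102 100 103 101  99]
 [ 99 101 101 102 100 108 105 116 157 147 111  97  99  98 102  97 101 102]
 [ 99 102 104 102 104 100 105 113 155 148 112  97 103 101  98 104 102 102]
 [100 104 102 102 107 103 101 124 161 146 109 101 107 102 103 101 102 102]
 [ 99 101  99 104 107 102 103 126 159 141 112  96 100  97 101 100 102 105]
 [102  99 102 102 104 104 105 123 159 142 110  97  96 104 103  96 106 101]
 [ 98 100 100 100 105 102 105 124 157 140 110 100 101 103  98 100 100 102]
 [ 99 103 100 103 103  99 106 137 157 135 104 100 101 100 100  97 102 102]
 [ 99 102 102 101 102 103 103 137 154 132 104 100  98 100 103  98 102 102]
 [ 98 102 101 100 101  96 104 142 156
[... 1011 characters left out ...]
]
 [223 222 226 221 169 140 148 145 148 153 195 226 224 222 220 223 220 223]
 [223 223 224 223 174 126 148 147 147 154 196 228 223 222 223 222 222 222]
 [218 219 221 222 197 119 125 148 150 146 173 224 219 221 223 223 222 223]
 [222 220 218 220 218 122 129 158 172 190 195 225 222 222 220 224 222 223]
 [220 219 219 222 220 223 227 226 227 224 223 224 222 225 223 223 222 222]
 [223 222 223 220 219 222 221 221 219 219 220 223 222 221 224 223 224 221]
 [220 220 222 223 224 223 220 219 219 220 218 219 219 220 221 222 221 223]]
side hole [5, 7, 1, 1, 1] [289. 291.] [0.5689 0.2474 0.07  ] [0.5688 0.2507 0.074 ]
top hole [0, 0, 9, 14, 63] [192.68 222.27] [0.5642 0.2506 0.07  ] [0.5638 0.2498 0.074 ]
```

```bash
python3 - <<'E'
from h import *
for n,C,b in(("side",S,(285,286,14,9)),("top",T,(190,216,14,14))):
    x,y,w,h=b;g=cv2.imread(f"pics/{n}2.png")[y:y+h,x:x+w].max(2)
    if n=="top":print(g)
    m=np.clip((222.-g)/80,0,1);m[m<.15]=0
    uv=np.array([(m*(np.arange(w)+x)).sum(),(m*(np.arange(h)+y)[:,None]).sum()])/m.sum();print(n,uv,C.plane(uv,.07),C.plane(uv,.074))
print("tip side seen",S.plane((292.0,279.6),.1013))
E
```

```text
side [290.90373281 289.98722986] [0.56525859 0.24434517 0.07      ] [0.56515775 0.2477079  0.074     ]
[[ 61  60  73 144 206 207 209 212 212 211 212 215 214 213]
 [ 61  60  73 137 207 209 210 211 213 211 213 215 215 214]
 [ 63  61  70 131 206 213 211 214 213 212 215 215 214 213]
 [ 62  59  61 116 205 209 206 205 202 214 216 215 213 214]
 [ 60  59  62 110 169 172 153 142 131 208 216 214 213 213]
 [ 60  62  63  78  89  96  92  92 107 186 216 213 213 214]
 [ 61  62  77  96  77  72  83  85 103 163 214 215 214 215]
 [ 60  69 114 155 101  79  78  82  98 155 213 215 214 215]
 [ 60  76 149 202 145  86  80  88  98 133 212 216 217 216]
 [ 58  72 146 206 163 113 121 141 163 188 214 215 216 217]
 [ 56  65 123 213 210 189 210 214 215 216 216 216 217 217]
 [ 58  64 118 215 217 213 219 216 215 215 215 218 216 216]
 [ 58  59 106 214 215 213 218 217 215 216 216 215 217 218]
 [ 58  55 106 215 215 216 215 216 214 215 216 218 218 219]]
top [193.37102681 222.15541233] [0.56452798 0.24912122 0.07      ] [0.56412061 0.24825352 0.074     ]
tip side seen [0.56424116 0.24400838 0.1013    ]
```

```bash
python3 - <<'E'
from h import *
r.servo_line([.5334,-.004,.20],v=.2)
r.servo_line([.5334,-.004,.168],v=.1);r.hold(.3);st("hover")
cv2.imwrite("pics/side3.png",optics.get_image("side")[:,:,::-1])
cv2.imwrite("pics/top3.png",optics.get_image("top")[:,:,::-1])
E
python3 -c "
import cv2,numpy as np
a=cv2.imread('pics/top3.png')[195:265,270:350];b=cv2.imread('pics/side3.png')[180:250,270:350]
cv2.imwrite('pics/z5.png',cv2.resize(np.hstack([a,b]),None,fx=5,fy=5,interpolation=2))"
```

```text
hover t10.93 [ 0.5338 -0.0041  0.1687] F [ 0.9  0.2 -0.5] M [-0.06  0.01  0.01] op 0.0214
```

View pics/z5.png

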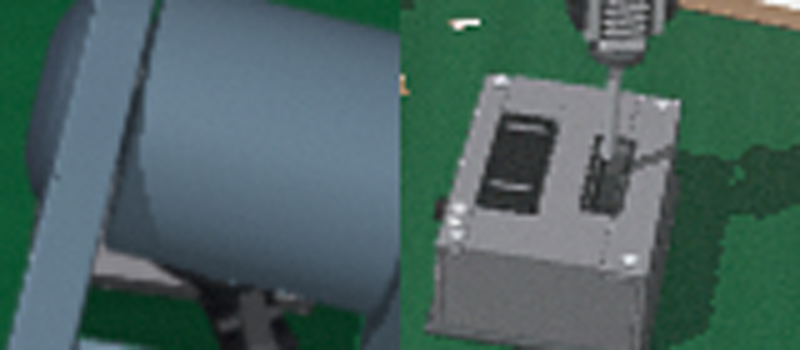

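```bash
python3 - <<'E'
from h import *
P=np.array([.5346,-.0016,.06]);print("slot",S.pix(P),"above 10.5mm",S.pix(P+[0,0,.0105]),"tip pred raw",S.pix([.5338,-.0041,.0705]))
im=cv2.imread("pics/side3.png");print(im[192:225,304:322].max(2))
E
python3 -c "
import cv2
b=cv2.imread('pics/side3.png')[190:230,290:335]
cv2.imwrite('pics/z6.png',cv2.resize(b,None,fx=14,fy=14,interpolation=cv2.INTER_NEAREST))"
```

```text
slot [310.94541554 214.73938945] above 10.5mm [311.22084092 211.4388818 ] tip pred raw [311.59923047 210.7816914 ]
[[101 102  97  97 100  81  80  77  67  71  71  62  61  65  76  98  98  98]
 [103 100  96 101 101 100 104  85  90  82  78  80  80 103  99  99  96  97]
 [104  96 102 101  96 105  98  99 112 115 106 104 103 100 101  98  95  99]
 [100  98  99  97  99 102 101  97 110 116 102 102  96 100 102  96  95  95]
 [108  99  99  95 100 100 103 123 155 122 100 100 101  98 102  94  92  98]
 [151 152 151 133 132 121 115 133 152 124 100 102 100  94  96  98  93  98]
 [148 147 147 148 152 149 147 149 151 122 122 134 118 106 102  94  95  95]
 [146 144 143 147 147 148 147 147 144 124 138 149 148 153 181 129 134 117]
 [147 148 149 143 146 147 148 148 144 124 148 146 144 125 153 145 154 195]
 [149 145 146 147 143 149 148 150 143 122 146 150 145 141 146 148 145 157]
 [146 147 149 147 147 147 146 151 141 116 145 150 141 126 143 144 145 145]
 [146 147 146 147 146 145 148 153 138 123 145 144 116 148 145 146 146 144]
 [148 145 147 146 147 146 141 149 136 124 151 149 140 150 147 143 145 144]
 [145 141 
[... 790 characters left out ...]
153 149 146 144 147 147]
 [146 149 141  65  75  49  59  69  70  71  89  79 149 149 149 148 144 147]
 [145 145 109  60 100  42  70  70  67  58  76  99 151 151 148 146 146 149]
 [146 147 112  55  80  44  65  67  69  79  68 128 147 149 141 146 149 147]
 [149 139  63  66  54  46  70  65  71  84  79 152 147 148 146 148 148 141]
 [148 141  70  86  46  62  71  66  69  69  82 153 148 148 146 146 147 151]
 [148 144  58  60  51  49  58  57  57  65  85 151 146 148 147 144 147 143]
 [145 146 116 119  88  71  77  57  58  78 127 149 148 146 144 150 146 142]
 [149 147 148 150 149 155 153 145  96 123 154 145 149 145 145 142 148 137]
 [146 146 145 147 150 148 152 148 144 149 146 146 147 148 149 147 145 100]]
```

View pics/z6.png

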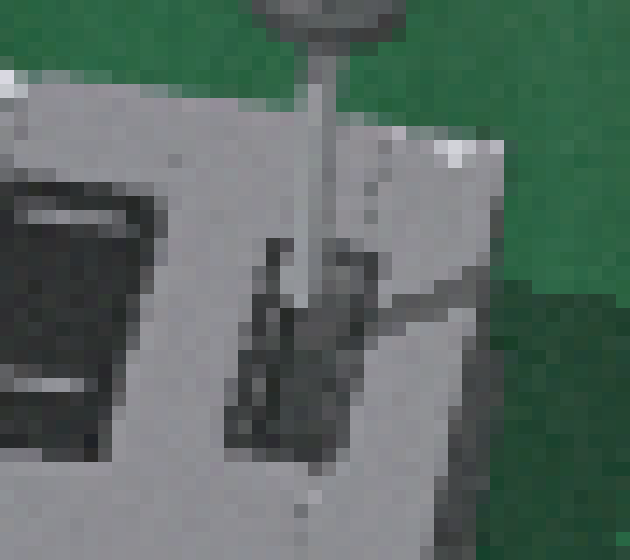

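Tip seen at ~(311.2,211), and the point above the slot's middle is predicted at (311.2,211.4), so they are aligned within about 1 mm. Descending with a force guard.

```bash
python3 - <<'E'
from h import *
c=np.array([.5334,-.004])
print(r.servo_line([*c,.130],v=.04,threshold=4)); st("in")
E
```

```text
False
in t12.12 [ 0.5337 -0.004   0.1303] F [ 0.3 -0.4 -1.1] M [ 0.01 -0.01  0.02] op 0.0213
```

```bash
python3 - <<'E'
from h import *
c=np.array([.5334,-.004]);d=np.array([np.sin(np.radians(6)),np.cos(np.radians(6))])
for o in(0,.004,.008,.012,-.004,-.008):
    p=c+o*d
    if r.servo_line([*p,.128],v=.03,threshold=5): st("side hit %g"%o);break
    hit=r.servo_line([*p,.1165],v=.012,threshold=3.5); s=st("probe %g %s"%(o,hit))
    if s['position'][2]<.1212: break
E
```

```text
probe 0 True t12.93 [ 0.5335 -0.004   0.1229] F [ 0.9 -0.5  3. ] M [ 0.02 -0.    0.02] op 0.0216
probe 0.004 True t14.12 [ 0.5337 -0.      0.1176] F [-0.2  0.4  1.8] M [-0.   -0.03  0.01] op 0.0217
```

At the +4 mm probe the tip went 5.3 mm deeper than on the shelf and met soft resistance, so that is the tab. Pressing gently.

```bash
python3 - <<'E'
from h import *
p=np.array([.5334,-.004])+.004*np.array([np.sin(np.radians(6)),np.cos(np.radians(6))])
for z in(.1145,.1130,.1120,.1114):
    h=r.servo_line([*p,z],v=.012,threshold=10); st(f"{z} {h}")
    if h: break
r.hold(.2);st()
cv2.imwrite("pics/side4.png",optics.get_image("side")[:,:,::-1])
E
python3 -c "
import cv2
b=cv2.imread('pics/side4.png')[180:250,262:342]
cv2.imwrite('pics/z7.png',cv2.resize(b,None,fx=8,fy=8,interpolation=2))"
```

```text
0.1145 False t14.48 [ 0.5339 -0.      0.1146] F [-0.8 -0.1  4. ] M [0.01 0.24 0.06] op 0.0214
0.113 False t14.76 [ 5.339e-01 -1.000e-04  1.132e-01] F [-2.   0.   5.4] M [0.06 0.27 0.04] op 0.0218
0.112 False t15.01 [ 5.340e-01 -1.000e-04  1.124e-01] F [-1.3  0.4  5.2] M [0.05 0.33 0.02] op 0.0214
0.1114 False t15.26 [ 5.341e-01 -1.000e-04  1.119e-01] F [-0.8  0.9  7.1] M [-0.01  0.31 -0.04] op 0.0217
 t15.46 [ 5.341e-01 -1.000e-04  1.119e-01] F [-0.9  0.2  6.9] M [ 0.06  0.36 -0.05] op 0.0213
```

View pics/z7.png

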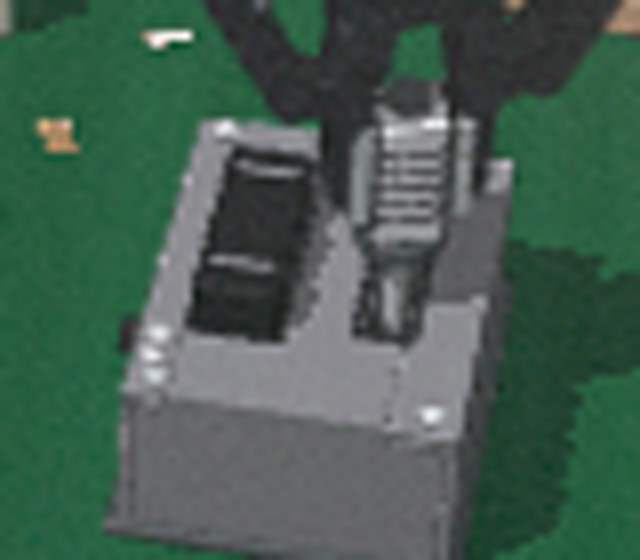

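The battery has popped: its lower bar moved from row ~217.5 to ~213.1 (4.4 px), which is about what a 14 mm rise should give. Holding a little longer, then taking the rod back.

```bash
python3 - <<'E'
from h import *
r.hold(.3)
s=r.state()['position']
r.servo_line([.5336,-.0,.135],v=.05);r.servo_line([.5336,-.0,.20],v=.12)
r.servo_line([.5636,.2432,.20],v=.2);r.servo_line([.5636,.2432,.178],v=.1);r.hold(.4);st()
cv2.imwrite("pics/side5.png",optics.get_image("side")[:,:,::-1])
E
python3 -c "
import cv2,numpy as np
f=cv2.imread('pics/side5.png')
g=lambda b:cv2.resize(b,None,fx=7,fy=7,interpolation=0)
cv2.imwrite('pics/z8.png',np.hstack([g(f[185:255,270:327]),g(f[250:320,265:322])]))"
```

```text
t19.27 [0.5638 0.2433 0.1784] F [ 0.2 -0.4 -1.1] M [-0.04  0.06 -0.03] op 0.0215
```

View pics/z8.png

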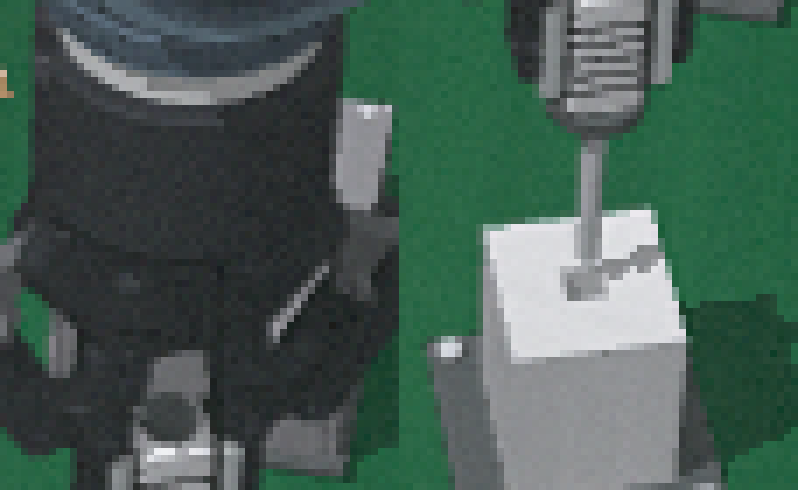

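The tip is ~0.7 px right of the hole's middle, meaning x is about 1 mm too small. I'll shift +1 mm in x and insert with a force guard.

```bash
python3 - <<'E'
from h import *
x,y=.5646,.2432
r.servo_line([x,y,.178],v=.03)
h=r.servo_line([x,y,.110],v=.05,threshold=5);st(f"ins {h}")
if not h:
    h=r.servo_line([x,y,.099],v=.012,threshold=4);st(f"home {h}")
E
```

```text
ins False t21.07 [0.5649 0.2433 0.1105] F [-0.4 -1.1 -0.8] M [-0.03  0.03 -0.02] op 0.0213
home True t21.73 [0.5646 0.2432 0.1021] F [-1.1 -0.5  3.7] M [-0.05  0.   -0.02] op 0.0218
```

Contact came at TCP z = 0.1021, the same height as at the original grasp, so the collar is seated. Releasing and retreating.

```bash
python3 - <<'E'
from h import *
x,y=.5646,.2432
r.grip(.06);st("rel")
r.servo_line([x,y,.22],v=.12)
r.move_ptp([.30,.55,.28],ori(1.26));r.hold(.3);st("away")
for n in("side","top"): cv2.imwrite(f"pics/{n}6.png",optics.get_image(n)[:,:,::-1])
E
python3 -c "
import cv2,numpy as np
f=cv2.imread('pics/side6.png');t=cv2.imread('pics/top6.png')
g=lambda b:cv2.resize(b,None,fx=4,fy=4,interpolation=2)
cv2.imwrite('pics/z9.png',np.vstack([g(t[195:270,170:350]),np.hstack([g(f[185:260,240:330]),g(f[255:330,240:330])])]))"
```

```text
rel t22.19 [0.5635 0.243  0.1009] F [ 1.1 -0.5 -0.2] M [-0.04 -0.02 -0.03] op 0.0600
away t25.15 [0.3006 0.5496 0.2799] F [-0.3  0.6 -0.3] M [-0.01 -0.04 -0.01] op 0.0603
```

View pics/z9.png

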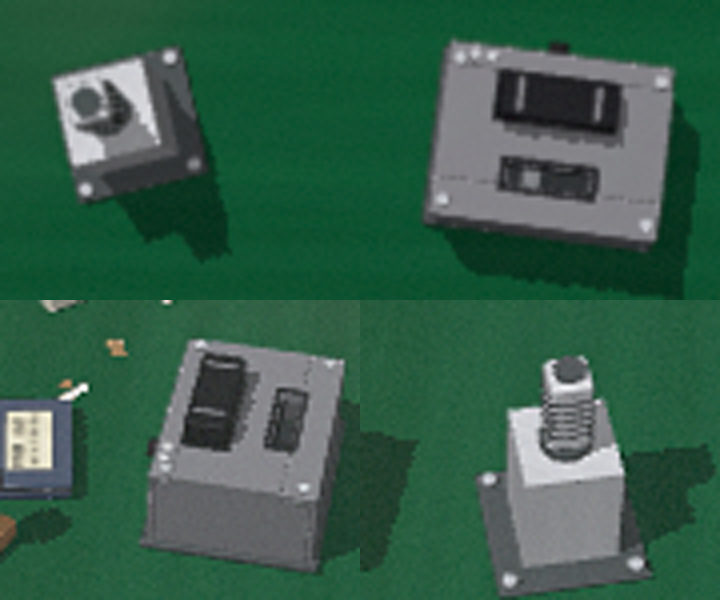

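View pics/side6.png

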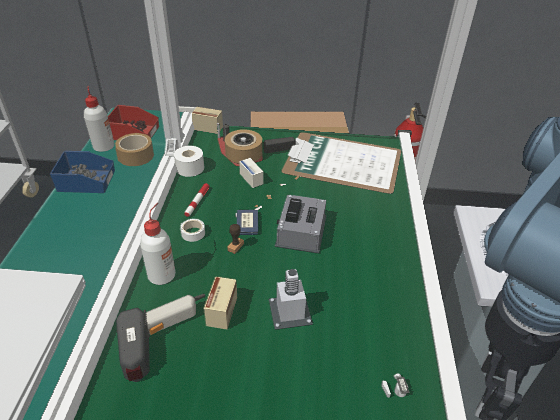

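The battery stands proud with a visible shadow. The rod is upright with its collar on the block, cap at ~(292,272) in the side view as at the start. The stamp and cartons look unmoved, and the arm is clear.

```bash
python3 -c "
from workcell import r
r.hand_in()"
```

```text
the job is handed in; nothing more can be done
```

The battery is popped up and the rod is back in its stand. The job was handed in at about 25 s on the robot's clock, and no verdict is reported.

- **Rod out:** I squeezed the grip twice, 90° apart, so the rod was centred in the jaws, then lifted it out.
- **Finding the tab:** The probe at mid-slot hit the shelf. The probe 4 mm along +y went 5.3 mm deeper and met soft resistance, which was the tab.
- **Pressing:** I pressed the tab about 6 mm; the highest force I read at the wrist was about 7 N.
- **Rod back:** Contact came at TCP height 0.1021 m, the same as at the first grasp, so I took the collar as seated.

**Last pictures:** The battery stands up with a clear shadow and rose about 4.4 px in the side view, roughly what 14 mm should give. The rod is upright with its cap back at its starting pixel position. The stamp and cartons look unmoved by eye, and the arm is clear.

**Disagreement:** The two cameras together placed points about 5 mm too low, so I corrected using the held rod's known position. The last side view before insertion also showed the tip about 1 mm off the hole, which I corrected. No check failed.

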